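# Sort microscope parts into their storage trays

### The arm

A 6-joint arm with a two-finger parallel gripper is mounted at the origin on the work surface. World frame = base frame: x ahead of the robot, y to its left, z up, the work surface at z = 0. Lengths are in mm, angles in rad, forces in N, time in s.
With the tool pointing down it reaches from about 350 to 875 mm from the base axis. Payload 4.2 kg.
Tool frame: the origin (TCP) lies between the finger pads; the fingertips stand 25 mm ahead of it and the grasp point (between the pads) lies 6 mm ahead of it; z points along the fingers, y is the line along which they close (so a half turn about z gives the same grasp; the last joint's range is limited). The gripper opens to 85 mm and grips with 20 to 120 N. Pads are 22 mm wide; open, the fingers measure 114 mm over their backs; the gripper's body (76 mm by 85 mm) begins 54 mm behind the grasp point. The pads swing forward as they close: fully open they stand 13 mm farther back than shut.
Start: joints at [1.415, 0.385, 0.008, 0, -1.194, -0.259], TCP at [251.846, 571.99, 256.312] pointing down, gripper open.
Joint ranges: [-3.14, 3.14], [-1.21, 2.06], [-1.07, 1.41], [-3.16, 2.05], [-2.99, -0.16], [-3.1, 3.1]. Speed limits (rad/s): [2.79, 2.79, 3.14, 3.14, 3.14, 3.14].

### API

Orientations are given as a unit quaternion [x, y, z, w].
In Python, from bench import read_state, imaging, workorder, nets gives the robot as it stands.
- The arm moves only by the tool apply_moves, never from a script. Its argument "rows" is a list of rows, each an object with "hand": the opening, from -1 (shut) to 1 (fully open); "delta_pos": the shift along the tool's x, y, z in mm, a list of three; "yaw": the turn about the tool's z in rad. A call has 1 to 12 rows; each row is the pose to reach, as a shift and turn from the pose commanded when the call began, along the tool's axes at that moment; what a row does not reach only later rows make up. A row lasts 1/12 s, in which the tool goes at most 41.7 mm and 7.16 degrees, less where a joint would pass 70% of its speed; a pose out of reach is approached as far as the arm can. A call with a gripper value outside its range is refused whole. The fingers move at their own pace and stop on an object; the grip force is fixed at half the most. Time passes only in rows, so rows that repeat a pose let the fingers close. It gives the time, the measured TCP pose, the force, the opening and the grip force at its end, in the units of the state.
- read_state(): the state, without advancing time (a new reading comes with each control period).
- imaging.get_image(name): name is "side" or "top"; returns a dict with "pixels" (384x512x3 uint8, red, green, blue), "fx", "fy", "cx", "cy" (pixels), "xyz" and "rotation" of the camera in the world. Camera axes: x right, y down, z forward; pixel columns grow to the right and rows downward; lengths in mm; the calibration is good to about 2 mm. A picture is of the moment at which its call begins. There is no depth.
- workorder.job_done(): hands the job in; it is judged then, once.
Trained networks look in the newest picture that a camera, given by its name, has taken for a name from the list of things; names that differ only in an ending like _2 or _b are one class to them, and where a whole thing is asked for, a point or a joint stands for the part that bears it (a point fixed in the world has none). Each returns a list of dicts, best first, with "score" (0 to 1); they miss things now and then, are a little off and sometimes report something else, mostly with a low value. They report only what shows in the picture. A call takes as long as a camera call. They do not tell look-alikes from the thing itself.
- nets.find_in(camera, query): "location" ([row, column] in pixels, amid what is visible of it).
- nets.pinpoint(camera, query): "location" ([row, column] in pixels: a listed point, or the origin of a listed thing).
The state is a dict: "clock": time; "joints": joint angles; "joint_vel": joint speeds; "joint_efforts": joint torques, N m; "position": TCP position; "ee_rot": TCP orientation; "contact_force": force on the tool from outside, world axes, zero at the start; "wrist_torque": the same for the moment, N m; "gripper_width": finger opening in mm; "grasp_force": force on a finger pad.
Only numpy, scipy, OpenCV 4.12 (cv2) and the standard library are available. Lean on these libraries where they do the work, as an engineer would, in place of code of your own. Each camera call takes 0.05 s, during which the arm holds its last target. There are 200 camera calls.

### The job

Put the microscope parts away in the grey trays: the bigger objective in the large bay and the smaller objective in the small bay of the divided tray, the eyepiece in the square tray, and the filter slider flat in the long narrow tray. Set every part down upright on its tray's floor without dropping it or tipping it over, and leave the oil bottle, the dish stack and the six-well plate where they are.

Things in the scene. Friction and masses are not known exactly. Their poses are not given: they have to be found in the camera images.
- long_objective: Origin: centre of the underside, z up. The bigger of two microscope objectives: a bare-steel round barrel with thin dark bands, standing upright, nose up. Barrel 34 mm in diameter, straight from the bench to 42 mm, then a cone narrowing to 14 mm at the top, 60 mm high; about 0.19 kg. Stands on its flat base. Its yaw means nothing.
- short_objective: Origin: centre of the underside, z up. The smaller objective, of the same steel with dark bands: barrel 26 mm in diameter, straight up to 30 mm, then a cone narrowing to 11 mm at 40 mm, the top; about 0.10 kg. Stands upright on its flat base, nose up. Its yaw means nothing.
- eyepiece: Origin: centre of the underside, z up. Microscope eyepiece standing upright: below an aluminium tube 30 mm in diameter and 20 mm high, above it a dark rubber-covered head 44 mm in diameter from 20 to 44 mm (straight side to 40 mm), with a pale glass lens 26 mm across on the flat top; about 0.11 kg. Its yaw means nothing.
- filter_slider: Origin: centre of the underside, z up. Filter slider lying flat: a dark steel bar 90 mm long (its x), 24 mm wide (its y), 8 mm thick, with a round glass window near each end and in the middle an upright black grip tab, 30 mm along x, 12 mm thick in y, reaching from 8 to 32 mm above the underside; about 0.08 kg. Pinch the tab across its 12 mm. Either end may lead.
- objective_tray: Origin: centre of the underside, z up. Open tray with dark grey walls and a lighter grey floor, fixed to the bench, 122 mm (x) by 74 mm (y), 14 mm high, floor 4 mm thick, walls 4 mm. One 4 mm cross wall, as high as the rim, divides it into two unequal bays: the large bay, 66 by 66 mm inside, centred at x = -24 mm, y = 0; the small bay, 44 mm (x) by 66 mm (y) inside, centred at x = +35 mm, y = 0.
- eyepiece_tray: Origin: centre of the underside, z up. Open square tray, dark grey walls, lighter grey floor, without divider, fixed to the bench, 74 by 74 mm outside, 66 by 66 mm inside, 14 mm high, floor 4 mm thick.
- slider_tray: Origin: centre of the underside, z up. Open long narrow tray, dark grey walls, lighter grey floor, without divider, fixed to the bench, 132 mm (x) by 60 mm (y) outside, 124 by 52 mm inside, 14 mm high, floor 4 mm thick.
- oil_bottle: Origin: centre of the underside, z up. Bystander, loose: small amber glass bottle, 30 mm in diameter, with a white cap 18 mm across, 50 mm high in all. It stands among the parts.
- dish_stack: Origin: centre of the underside, z up. Bystander, loose: two closed round culture dishes stacked (one body), 55 mm in diameter, 30 mm high, with flat grey lids. It stands among the parts.
- well_plate: Origin: centre of the underside, z up. Bystander, loose: white six-well culture plate, 86 mm (x) by 128 mm (y), 20 mm high, on the robot's right-hand side.
Things that resemble listed ones, but are neither listed nor needed, are in the scene too. Leave any green look-alike of the short_objective alone.

How it is judged (in metres and radians):
At the end, for the whole second after the job is handed in: Bigger objective in the large bay, smaller in the small bay, eyepiece in the square tray, slider in the long tray (either way round): each anywhere within the walls, underside within 3 mm of the floor, upright within 0.1 rad, released and still (x of long_objective in the frame of objective_tray between -0.042 and -0.006 m and y of long_objective in the frame of objective_tray between -0.018 and 0.018 m and z of long_objective in the frame of objective_tray between 0.001 and 0.007 m and angle between each of long_objective, short_objective, eyepiece, filter_slider's own z axis and vertical below 0.1 rad and linear speed of each of long_objective, short_objective, eyepiece, filter_slider below 0.02 m/s and angular speed of each of long_objective, short_objective, eyepiece, filter_slider below 0.3 rad/s and contact force between the fingers and long_objective below 0.05 N and x of short_objective in the frame of objective_tray between 0.024 and 0.046 m and y of short_objective in the frame of objective_tray between -0.022 and 0.022 m and z of short_objective in the frame of objective_tray between 0.001 and 0.007 m and contact force between the fingers and short_objective below 0.05 N and x of eyepiece in the frame of eyepiece_tray between -0.02 and 0.02 m and y of eyepiece in the frame of eyepiece_tray between -0.02 and 0.02 m and z of eyepiece in the frame of eyepiece_tray between 0.001 and 0.007 m and contact force between the fingers and eyepiece below 0.05 N and x of filter_slider in the frame of slider_tray between -0.02 and 0.02 m and y of filter_slider in the frame of slider_tray between -0.016 and 0.016 m and z of filter_slider in the frame of slider_tray between 0.001 and 0.007 m and contact force between the fingers and filter_slider below 0.05 N); the robot touches nothing.
It fails at once if a part is dropped (falls freely by more than about 25 mm) or thrown ((linear speed of long_objective above 0.7 m/s and contact force between the fingers and long_objective below 0.01 N) or (linear speed of short_objective above 0.7 m/s and contact force between the fingers and short_objective below 0.01 N) or (linear speed of eyepiece above 0.7 m/s and contact force between the fingers and eyepiece below 0.01 N) or (linear speed of filter_slider above 0.7 m/s and contact force between the fingers and filter_slider below 0.01 N)).
It fails at once if a part is tipped over (by more than 0.8 rad) (angle between any of long_objective, short_objective, eyepiece, filter_slider's own z axis and vertical above 0.8 rad).
It fails at once if the oil bottle, the dish stack or the well plate is shifted by more than 25 mm (distance of any of oil_bottle, dish_stack, well_plate from where it was at the start of the episode above 0.025 m).
It fails at once if the oil bottle, the dish stack or the well plate is tipped over (angle between any of oil_bottle, dish_stack, well_plate's own z axis and vertical above 0.4 rad).
It also fails if it takes over 93 s, if anything falls off the work surface, if the arm or the gripper's body presses on something with over 40 N, if the wrist force passes 120 N, or if a joint passes its speed limit or range.

## Working session

There is one attempt and no reset: what is moved stays moved. The work goes in short steps, Python scripts to look and compute and a tool call to move; the robot and the scene stay as the last step left them, time stands still between calls to the robot, and variables do not carry over. Pictures are saved under pics/ and viewed, at most 14 in all, crops included, and the job is handed in when it is done.

Besides the shell and the picture viewer there is one more tool, called as name(argument=value, ...) on one line, values as JSON. apply_moves: Moves the arm, as the interface text tells. Its arguments: {"type":"object","properties":{"rows":{"type":"array"}},"required":["rows"]}

```bash
mkdir -p pics; cat > h.py <<'E'
import numpy as np, cv2
from bench import read_state, imaging, workorder, nets
def ray(im,rc,z):
    R=np.array(im["rotation"],float); 
    if R.shape!=(3,3):
        from scipy.spatial.transform import Rotation; R=Rotation.from_quat(R).as_matrix()
    d=R@np.array([(rc[1]-im["cx"])/im["fx"],(rc[0]-im["cy"])/im["fy"],1.]); c=np.array(im["xyz"])
    return (c+d*(z-c[2])/d[2])[:2].round(1)
def save(im,name): cv2.imwrite(f"pics/{name}.png",im["pixels"][:,:,::-1])
E
python3 - <<'E'
from h import *
for c in("top","side"):
    im=imaging.get_image(c); save(im,c+"0")
    print(c,im["xyz"],np.round(im["rotation"],3).tolist(),im["fx"])
    for q in "long_objective short_objective eyepiece filter_slider objective_tray eyepiece_tray slider_tray oil_bottle dish_stack well_plate".split():
        for r in nets.pinpoint(c,q)[:3]: print(q,np.round(r["location"],1),round(r["score"],2),ray(im,r["location"],0))
print(read_state())
E
```

```text
top [426.34944416   7.04977269 902.02767068] [-0.703, 0.71, -0.039, 0.02] 361.1230905016969
long_objective [223.8 224.5] 0.51 [437.9  72. ]
long_objective [172.4 407.4] 0.46 [ 563.4 -393.7]
short_objective [225.5 138. ] 0.67 [436.1 285.2]
short_objective [220.  162.9] 0.59 [449.  224.2]
short_objective [221.5 188.2] 0.59 [444.6 161.9]
eyepiece [222.8 272.5] 0.71 [439.  -47.5]
filter_slider [225.3 342. ] 0.6 [ 430.8 -221.8]
objective_tray [155.1 329.2] 0.59 [ 609.3 -194.5]
objective_tray [162.8 173.1] 0.18 [592.2 200.3]
eyepiece_tray [168.6 256.2] 0.68 [576.   -8.3]
slider_tray [161.  170.4] 0.8 [596.8 207.1]
oil_bottle [181.7  96.2] 0.62 [545.9 390. ]
dish_stack [175.1 408.9] 0.9 [ 556.4 -397.3]
well_plate [257.9 409.2] 0.9 [ 347.6 -388.5]
side [ -182.48502961 -1033.1435686    830.85114677] [0.844, -0.25, 0.125, -0.459] 464.25229174276666
long_objective [187.4 243. ] 0.57 [442.3  76.9]
short_objective [159.4 213.5] 0.54 [448.5 295.8]
short_objective [165.8 225.2] 0.47 [461.5 232. ]
short_objective [174.2 230.9] 0.43 [450.2 171.2]
eyepiece [207.1 261.4] 0.77 [432.6 -49.8]
filter_slide
[... 326 characters left out ...]
, 'joints': array([ 1.41462167e+00,  3.84691209e-01,  7.90226871e-03, -1.22662401e-05,
       -1.19400729e+00, -2.58601849e-01]), 'joint_vel': array([0.00025689, 0.00191099, 0.00015348, 0.0029392 , 0.00146882,
       0.00150692]), 'joint_efforts': array([ 4.58429040e-04, -3.92098081e+01,  1.88621002e+01,  4.19105083e+00,
       -3.87379150e-04, -8.81596929e-07]), 'position': array([251.83002078, 571.99375343, 256.31645487]), 'ee_rot': array([ 9.78571558e-01, -2.05907033e-01, -5.69789356e-06,  2.43482725e-07]), 'contact_force': array([ 0.12482881,  0.51728967, -0.7532478 ]), 'wrist_torque': array([-0.07988556,  0.02156707,  0.06404809]), 'grasp_force': 0.0, 'gripper_width': 85.37400380551004}
```

```bash
python3 - <<'E'
import cv2
a=cv2.imread("pics/top0.png");cv2.imwrite("pics/topc.png",cv2.resize(a[130:290,80:470],(800,328),interpolation=cv2.INTER_CUBIC))
a=cv2.imread("pics/side0.png");cv2.imwrite("pics/sidec.png",cv2.resize(a[110:330,180:400],(600,600),interpolation=cv2.INTER_CUBIC))
E
```

```text
(no output)
```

View pics/topc.png

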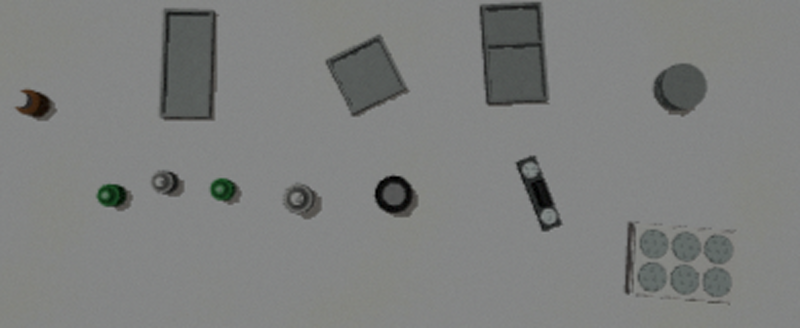

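View pics/sidec.png

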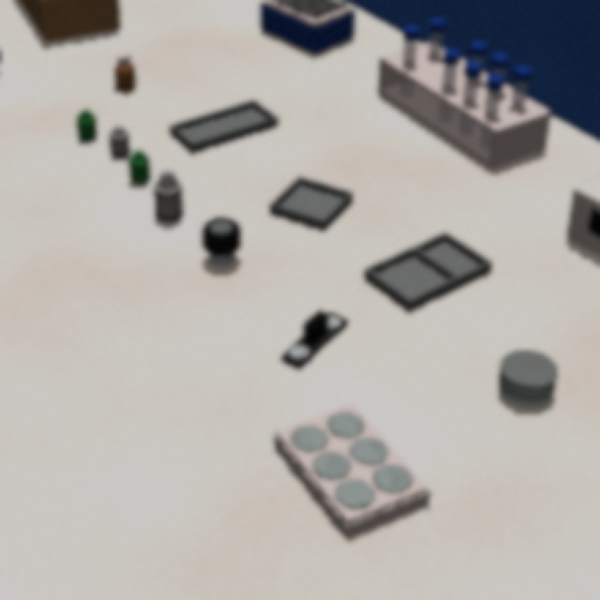

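Candidates for the short objective in the top view, as [row, column]: green [225,138], steel [219,161] and green [222,188]. The steel one, in the middle, is the one I want. The long objective is the only tall steel body, at [227,225]; the net's second hit at [172,407] is the dish stack. The eyepiece is at [225,272] and the slider at [225,342]. Next I'll measure the outlines and check them in one overlay.

```bash
cat >> h.py <<'E'
from scipy.spatial.transform import Rotation
def proj(im,P):
    R=Rotation.from_quat(im["rotation"]).as_matrix()
    q=(np.atleast_2d(P)-im["xyz"])@R
    return np.c_[im["fx"]*q[:,0]/q[:,2]+im["cx"],im["fy"]*q[:,1]/q[:,2]+im["cy"]]
PROF=dict(long_objective=[(17,0),(17,42),(7,60)],short_objective=[(13,0),(13,30),(5.5,40)],eyepiece=[(15,0),(15,20),(22,20),(22,40),(20,44)])
def rings(n,x,y):
    t=np.linspace(0,2*np.pi,33)
    return [np.c_[x+r*np.cos(t),y+r*np.sin(t),0*t+z] for r,z in PROF[n]]
def box(x,y,a,L,W,z):
    c,s=np.cos(a),np.sin(a)
    return np.array([[x+c*u-s*v,y+s*u+c*v,z] for u,v in((-L/2,-W/2),(L/2,-W/2),(L/2,W/2),(-L/2,W/2),(-L/2,-W/2))])
def crop(im,groups,rc,half,size):
    k=size/(2*half); M=np.array([[k,0,size/2-k*rc[1]],[0,k,size/2-k*rc[0]]])
    o=cv2.warpAffine(im["pixels"][:,:,::-1].copy(),M,(size,size),flags=cv2.INTER_CUBIC)
    for g,col in groups:
        p=proj(im,g)@M[:,:2].T+M[:,2]; cv2.polylines(o,[np.round(p).astype(int)],False,col,1)
    return o
E
cat > m.py <<'E'
from h import *
top=imaging.get_image("top")
g=cv2.GaussianBlur(cv2.cvtColor(top["pixels"],cv2.COLOR_RGB2GRAY),(0,0),0.6)
bg=cv2.medianBlur(cv2.cvtColor(top["pixels"],cv2.COLOR_RGB2GRAY),71)
m=((bg.astype(int)-g)>25).astype(np.uint8)
cs,_=cv2.findContours(m,cv2.RETR_EXTERNAL,cv2.CHAIN_APPROX_NONE)
for c in cs:
    if cv2.contourArea(c)<40: continue
    (u,v),(w,h),_=cv2.minAreaRect(c)
    if not(130<v<290 and 80<u<470): continue
    w3=np.array([ray(top,(p[0][1],p[0][0]),14) for p in c],np.float32)
    r=cv2.minAreaRect(w3); print("px",round(v),round(u),"rect z14",np.round(r[0],1),np.round(r[1],1),round(r[2],1))
print(np.median(bg))
E
python3 m.py
```

```text
px 267 429 rect z14 [ 325.9 -430.5] [29.9 34.2] 87.2
px 266 413 rect z14 [ 329.5 -391.1] [32.7 32.1] 62.5
px 264 398 rect z14 [ 333.2 -352.4] [32.2 31.6] 89.1
px 252 429 rect z14 [ 363.9 -432.5] [30.1 32.1] 87.7
px 250 414 rect z14 [ 369.1 -395.2] [30. 32.] 87.7
px 248 398 rect z14 [ 372.1 -355.5] [29.9 31.9] 87.7
px 256 387 rect z14 [ 355.5 -326.6] [ 9.9 85.5] 84.5
px 228 227 rect z14 [428.2  64. ] [44.9 34.8] 62.8
px 225 135 rect z14 [436.3 287.2] [40.8 28.3] 73.5
px 223 190 rect z14 [441.8 156.2] [37.1 27.6] 71.1
px 226 273 rect z14 [432.3 -46.6] [55.4 45.3] 44.4
px 219 162 rect z14 [451.1 224.2] [36.7 29.3] 89.4
px 224 342 rect z14 [ 434.5 -218.8] [91.5 27.6] 20.1
px 181 98 rect z14 [546. 381.] [47.  31.4] 68.7
px 173 411 rect z14 [ 561.  -396.7] [58.1 64.1] 43.5
px 167 258 rect z14 [578.6 -13.7] [80.1 75.2] 24.9
px 161 172 rect z14 [594.5 201. ] [ 66.5 135.3] 89.7
px 156 330 rect z14 [ 604.7 -193.5] [126.7  77.8] 2.5
131.0
```

```bash
cat > ov.py <<'E'
from h import *
E0=dict(long_objective=(435,72),short_objective=(449,227),eyepiece=(434,-47))
S=(433,-219,np.radians(20))
row=[]
for cam in("top","side"):
    im=imaging.get_image(cam); r=[]
    for n,(x,y) in E0.items():
        c=proj(im,[[x,y,20]])[0][::-1]
        r.append(crop(im,[(k,(0,0,255)) for k in rings(n,x,y)],c,17,200))
    c=proj(im,[[S[0],S[1],10]])[0][::-1]
    r.append(crop(im,[(box(*S,90,24,8),(0,0,255)),(box(*S,30,12,32),(0,255,255))],c,26,200))
    row.append(np.hstack(r))
T=[]
for cam in("top","side"):
    im=imaging.get_image(cam)
    for a in((605,-193.5,np.radians(2.5),122,74),(579,-13,np.radians(25),74,74),(595,201,np.radians(-.3),132,60)):
        c=proj(im,[[a[0],a[1],14]])[0][::-1]
        T.append(crop(im,[(box(*a,14),(0,0,255))],c,36,133))
row.append(np.pad(np.hstack(T),((0,0),(0,2),(0,0))))
cv2.imwrite("pics/ov.png",np.vstack(row))
E
python3 ov.py
```

```text
(no output)
```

View pics/ov.png

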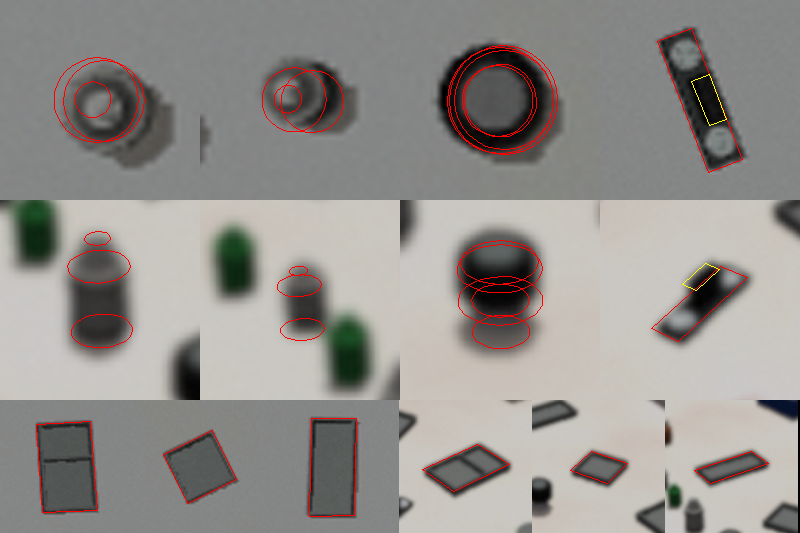

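The overlay fits: the trays and slider match the outlines. The steel middle object (crop 2) is clearly not green, and the objectives and eyepiece need shifts of only 2–3 mm. Parts: short (451,226), long (433,69), eyepiece (434,-45), slider (433,-219, 20°).

```bash
cat > d.py <<'E'
import sys; from h import *
# target x y z heading(deg, of tool x in world)
s=read_state(); R=Rotation.from_quat(s["ee_rot"]).as_matrix(); hd=np.degrees(np.arctan2(R[1,0],R[0,0]))
p=np.array(s["position"]); print("now",p.round(1),"hd",round(hd,1),"t",round(s["clock"],2),"w",round(s["gripper_width"],1),"F",np.round(s["contact_force"],1))
for a in sys.argv[1:]:
    v=list(map(float,a.split(",")))
    d=R.T@(np.array(v[:3])-p); dy=(v[3]-hd+90)%180-90; print(a,"delta",d.round(1),"yaw",round(-np.radians(dy),3))
E
python3 d.py 451,226,120,-90
```

```text
now [251.8 572.  256.3] hd -23.8 t 1.35 w 85.5 F [ 0.3 -0.8 -0.2]
451,226,120,-90 delta [321.7 236.4 136.3] yaw 1.156
```

apply_moves(rows=[{"hand": 1,"delta_pos": [322,236,136],"yaw": 1.156},{"hand": 1,"delta_pos": [322,236,136],"yaw": 1.156},{"hand": 1,"delta_pos": [322,236,136],"yaw": 1.156},{"hand": 1,"delta_pos": [322,236,136],"yaw": 1.156},{"hand": 1,"delta_pos": [322,236,136],"yaw": 1.156},{"hand": 1,"delta_pos": [322,236,136],"yaw": 1.156},{"hand": 1,"delta_pos": [322,236,136],"yaw": 1.156},{"hand": 1,"delta_pos": [322,236,136],"yaw": 1.156},{"hand": 1,"delta_pos": [322,236,136],"yaw": 1.156},{"hand": 1,"delta_pos": [322,236,136],"yaw": 1.156},{"hand": 1,"delta_pos": [322,236,136],"yaw": 1.156},{"hand": 1,"delta_pos": [322,236,136],"yaw": 1.156}])

```text
clock: 2.35
position: [451.9, 223.8, 119.4]
ee_rot: [-0.706, 0.709, 0.0, -0.001]
contact_force: [0.3, 0.4, -0.0]
gripper_width: 85.4
grasp_force: 0.0
```

```bash
python3 d.py 451,226,37,-90
```

```text
now [451.9 223.8 119.4] hd -90.2 t 2.35 w 85.4 F [ 0.3  0.4 -0. ]
451,226,37,-90 delta [-2.3  0.8 82.4] yaw -0.004
```

apply_moves(rows=[{"hand": 1,"delta_pos": [0,0,25],"yaw": 0},{"hand": 1,"delta_pos": [0,0,50],"yaw": 0},{"hand": 1,"delta_pos": [0,0,70],"yaw": 0},{"hand": 1,"delta_pos": [0,0,83],"yaw": 0},{"hand": 1,"delta_pos": [0,0,83],"yaw": 0},{"hand": 0.2,"delta_pos": [0,0,83],"yaw": 0},{"hand": -0.2,"delta_pos": [0,0,83],"yaw": 0},{"hand": -0.6,"delta_pos": [0,0,83],"yaw": 0},{"hand": -1,"delta_pos": [0,0,83],"yaw": 0},{"hand": -1,"delta_pos": [0,0,83],"yaw": 0},{"hand": -1,"delta_pos": [0,0,83],"yaw": 0},{"hand": -1,"delta_pos": [0,0,83],"yaw": 0}])

```text
clock: 3.35
position: [452.1, 226.9, 38.6]
ee_rot: [0.707, -0.707, 0.0, -0.001]
contact_force: [-0.4, 0.7, 5.1]
gripper_width: 23.7
grasp_force: 58.8
```

```bash
python3 - <<'E'
from h import *
a=imaging.get_image("top");b=imaging.get_image("side")
c=proj(a,[[451,226,20]])[0][::-1];d=proj(b,[[451,226,20]])[0][::-1]
cv2.imwrite("pics/g1.png",np.hstack([crop(a,[],c,45,400),crop(b,[],d,35,400)]))
E
python3 d.py 640,-192,130,2.5
```

```text
now [452.1 226.9  38.6] hd -90.0 t 3.45 w 23.9 F [-1.  -0.1  5.6]
640,-192,130,2.5 delta [ 418.8 -187.9  -91.7] yaw 1.528
```

View pics/g1.png

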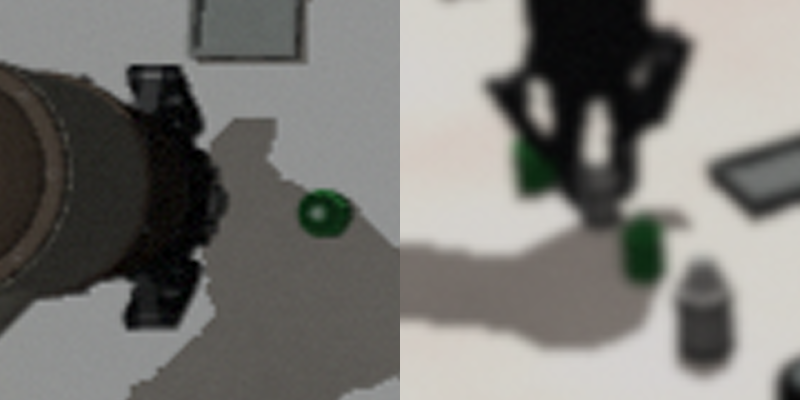

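The short objective is between the fingers (side crop at about [200,600]), with green neighbours clear. But the width of 23.7 mm and the upward force suggest the pads caught the cone edge, so I'll regrip lower.

apply_moves(rows=[{"hand": 0,"delta_pos": [0,0,0],"yaw": 0},{"hand": 0,"delta_pos": [0,0,0],"yaw": 0},{"hand": 0,"delta_pos": [0,0,0],"yaw": 0},{"hand": 0,"delta_pos": [0,0,4],"yaw": 0},{"hand": 0,"delta_pos": [0,0,7],"yaw": 0},{"hand": 0,"delta_pos": [0,0,7],"yaw": 0},{"hand": -1,"delta_pos": [0,0,7],"yaw": 0},{"hand": -1,"delta_pos": [0,0,7],"yaw": 0},{"hand": -1,"delta_pos": [0,0,7],"yaw": 0},{"hand": -1,"delta_pos": [0,0,7],"yaw": 0},{"hand": -1,"delta_pos": [0,0,7],"yaw": 0},{"hand": -1,"delta_pos": [0,0,7],"yaw": 0}])

```text
clock: 4.45
position: [451.4, 226.2, 30.3]
ee_rot: [-0.707, 0.707, 0.0, 0.0]
contact_force: [-0.1, 0.1, -0.8]
gripper_width: 24.0
grasp_force: 58.9
```

```bash
python3 d.py 640,-192,130,2.5
```

```text
now [451.4 226.2  30.3] hd -90.0 t 4.45 w 24.0 F [-0.1  0.1 -0.8]
640,-192,130,2.5 delta [ 418.2 -188.6  -99.8] yaw 1.527
```

apply_moves(rows=[{"hand": -1,"delta_pos": [0,0,-5],"yaw": 0},{"hand": -1,"delta_pos": [0,0,-15],"yaw": 0},{"hand": -1,"delta_pos": [0,0,-35],"yaw": 0},{"hand": -1,"delta_pos": [0,0,-55],"yaw": 0},{"hand": -1,"delta_pos": [0,0,-75],"yaw": 0},{"hand": -1,"delta_pos": [0,0,-90],"yaw": 0},{"hand": -1,"delta_pos": [0,0,-98],"yaw": 0},{"hand": -1,"delta_pos": [0,0,-100],"yaw": 0},{"hand": -1,"delta_pos": [0,0,-100],"yaw": 0}])

```text
clock: 5.2
position: [451.4, 226.3, 130.9]
ee_rot: [-0.707, 0.707, 0.0, 0.001]
contact_force: [-0.6, 0.5, -1.6]
gripper_width: 24.0
grasp_force: 59.0
```

```bash
python3 d.py 640,-192,130,2.5
```

```text
now [451.4 226.3 130.9] hd -90.0 t 5.2 w 24.0 F [-0.6  0.5 -1.6]
640,-192,130,2.5 delta [ 418.2 -188.7    0.6] yaw 1.527
```

apply_moves(rows=[{"hand": -1,"delta_pos": [10,-4,0],"yaw": 0.04},{"hand": -1,"delta_pos": [32,-14,0],"yaw": 0.12},{"hand": -1,"delta_pos": [64,-29,0],"yaw": 0.23},{"hand": -1,"delta_pos": [98,-44,0],"yaw": 0.35},{"hand": -1,"delta_pos": [132,-59,0],"yaw": 0.47},{"hand": -1,"delta_pos": [166,-75,0],"yaw": 0.59},{"hand": -1,"delta_pos": [200,-90,0],"yaw": 0.71},{"hand": -1,"delta_pos": [234,-105,0],"yaw": 0.83},{"hand": -1,"delta_pos": [268,-121,0],"yaw": 0.95},{"hand": -1,"delta_pos": [302,-136,0],"yaw": 1.07},{"hand": -1,"delta_pos": [336,-151,0],"yaw": 1.19},{"hand": -1,"delta_pos": [362,-163,0],"yaw": 1.29}])

```text
clock: 6.2
position: [614.1, -139.1, 128.3]
ee_rot: [-0.136, 0.991, 0.0, -0.002]
contact_force: [0.6, 0.3, -0.8]
gripper_width: 24.2
grasp_force: 59.0
```

```bash
python3 d.py 640,-192,130,2.5
```

```text
now [ 614.1 -139.1  128.3] hd -164.4 t 6.2 w 24.2 F [ 0.6  0.3 -0.8]
640,-192,130,2.5 delta [-10.7 -57.9  -1.7] yaw 0.228
```

apply_moves(rows=[{"hand": -1,"delta_pos": [-5,-22,0],"yaw": 0.09},{"hand": -1,"delta_pos": [-8,-42,0],"yaw": 0.17},{"hand": -1,"delta_pos": [-10,-55,0],"yaw": 0.22},{"hand": -1,"delta_pos": [-10,-60,0],"yaw": 0.237},{"hand": -1,"delta_pos": [-10,-60,0],"yaw": 0.237},{"hand": -1,"delta_pos": [-10,-60,0],"yaw": 0.237}])

```text
clock: 6.7
position: [639.7, -190.6, 129.0]
ee_rot: [-0.022, 1.0, 0.0, -0.001]
contact_force: [-0.1, -0.1, -1.5]
gripper_width: 24.0
grasp_force: 59.0
```

```bash
python3 d.py 640,-192,36,2.5; python3 - <<'E'
from h import *
a=imaging.get_image("top");b=imaging.get_image("side")
c=proj(a,[[620,-192,40]])[0][::-1];d=proj(b,[[640,-192,60]])[0][::-1]
cv2.imwrite("pics/g2.png",np.hstack([crop(a,[],c,50,400),crop(b,[(k,(0,0,255)) for k in [r+[0,0,100] for r in rings("short_objective",640,-192)]],d,45,400)]))
E
```

```text
now [ 639.7 -190.6  129. ] hd -177.5 t 6.7 w 24.0 F [-0.1 -0.1 -1.5]
640,-192,36,2.5 delta [-0.5 -1.5 93. ] yaw 0.0
```

View pics/g2.png

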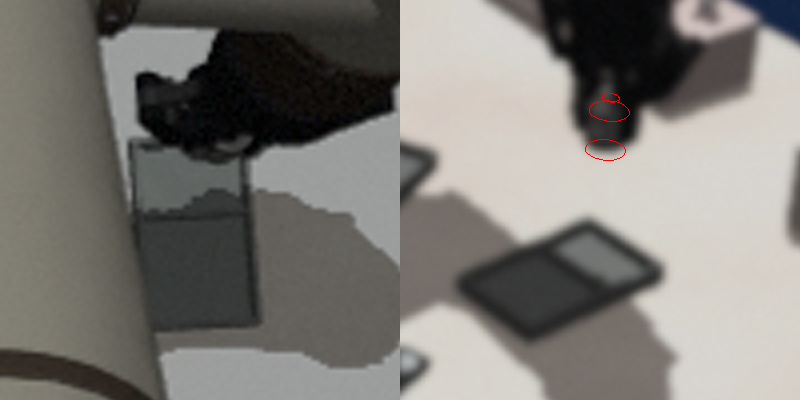

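apply_moves(rows=[{"hand": -1,"delta_pos": [0,-1,10],"yaw": 0},{"hand": -1,"delta_pos": [0,-1,30],"yaw": 0},{"hand": -1,"delta_pos": [0,-1,50],"yaw": 0},{"hand": -1,"delta_pos": [0,-1,68],"yaw": 0},{"hand": -1,"delta_pos": [0,-1,80],"yaw": 0},{"hand": -1,"delta_pos": [0,-1,87],"yaw": 0},{"hand": -1,"delta_pos": [0,-1,91],"yaw": 0},{"hand": -1,"delta_pos": [0,-1,94],"yaw": 0},{"hand": -1,"delta_pos": [0,-1,95],"yaw": 0},{"hand": -1,"delta_pos": [0,-1,95.5],"yaw": 0},{"hand": -1,"delta_pos": [0,-1,95.5],"yaw": 0}])

```text
clock: 7.72
position: [641.2, -191.7, 35.6]
ee_rot: [-0.022, 1.0, -0.0, 0.001]
contact_force: [0.4, -0.1, -2.1]
gripper_width: 24.0
grasp_force: 59.0
```

apply_moves(rows=[{"hand": -1,"delta_pos": [0,0,0.8],"yaw": 0},{"hand": -1,"delta_pos": [0,0,1.3],"yaw": 0},{"hand": -1,"delta_pos": [0,0,1.3],"yaw": 0},{"hand": -0.35,"delta_pos": [0,0,1.3],"yaw": 0},{"hand": -0.25,"delta_pos": [0,0,1.3],"yaw": 0},{"hand": -0.2,"delta_pos": [0,0,1.3],"yaw": 0},{"hand": -0.2,"delta_pos": [0,0,1.3],"yaw": 0},{"hand": -0.2,"delta_pos": [0,0,1.3],"yaw": 0}])

```text
clock: 8.38
position: [640.7, -191.7, 33.5]
ee_rot: [-0.022, 1.0, -0.0, 0.0]
contact_force: [0.4, -0.7, 0.1]
gripper_width: 34.1
grasp_force: 0.0
```

Released. Next I rise and go for the long objective, closing along world y.

apply_moves(rows=[{"hand": -0.2,"delta_pos": [0,0,-5],"yaw": 0},{"hand": -0.2,"delta_pos": [0,0,-15],"yaw": 0},{"hand": -0.2,"delta_pos": [0,0,-35],"yaw": 0},{"hand": 0,"delta_pos": [0,0,-65],"yaw": 0},{"hand": 0.5,"delta_pos": [0,0,-100],"yaw": 0},{"hand": 1,"delta_pos": [0,0,-106],"yaw": 0},{"hand": 1,"delta_pos": [0,0,-106],"yaw": 0},{"hand": 1,"delta_pos": [0,0,-106],"yaw": 0}])

```text
clock: 9.05
position: [640.7, -191.5, 140.6]
ee_rot: [-0.022, 1.0, 0.0, 0.001]
contact_force: [-0.7, 0.3, -1.3]
gripper_width: 85.7
grasp_force: 0.0
```

```bash
python3 d.py 433,69,140,2.5
```

```text
now [ 640.7 -191.5  140.6] hd -177.5 t 9.05 w 85.7 F [-0.7  0.3 -1.3]
433,69,140,2.5 delta [196.2 269.3   0.3] yaw -0.0
```

apply_moves(rows=[{"hand": 1,"delta_pos": [196,269,0],"yaw": 0},{"hand": 1,"delta_pos": [196,269,0],"yaw": 0},{"hand": 1,"delta_pos": [196,269,0],"yaw": 0},{"hand": 1,"delta_pos": [196,269,0],"yaw": 0},{"hand": 1,"delta_pos": [196,269,0],"yaw": 0},{"hand": 1,"delta_pos": [196,269,0],"yaw": 0},{"hand": 1,"delta_pos": [196,269,0],"yaw": 0},{"hand": 1,"delta_pos": [196,269,0],"yaw": 0},{"hand": 1,"delta_pos": [196,269,0],"yaw": 0},{"hand": 1,"delta_pos": [196,269,0],"yaw": 0},{"hand": 1,"delta_pos": [196,269,0],"yaw": 0},{"hand": 1,"delta_pos": [196,269,0],"yaw": 0}])

```text
clock: 10.05
position: [433.4, 67.8, 139.0]
ee_rot: [-0.021, 1.0, -0.0, -0.0]
contact_force: [0.3, 0.2, 1.0]
gripper_width: 85.3
grasp_force: 0.0
```

```bash
python3 d.py 433,69,39,2.5
```

```text
now [433.4  67.8 139. ] hd -177.6 t 10.05 w 85.3 F [0.3 0.2 1. ]
433,69,39,2.5 delta [  0.3   1.2 100. ] yaw -0.001
```

apply_moves(rows=[{"hand": 1,"delta_pos": [0,0,25],"yaw": 0},{"hand": 1,"delta_pos": [0,0,55],"yaw": 0},{"hand": 1,"delta_pos": [0,0,80],"yaw": 0},{"hand": 1,"delta_pos": [0,0,95],"yaw": 0},{"hand": 1,"delta_pos": [0,0,101],"yaw": 0},{"hand": 0.6,"delta_pos": [0,0,102],"yaw": 0},{"hand": 0.2,"delta_pos": [0,0,102],"yaw": 0},{"hand": -0.1,"delta_pos": [0,0,102],"yaw": 0},{"hand": -1,"delta_pos": [0,0,102],"yaw": 0},{"hand": -1,"delta_pos": [0,0,102],"yaw": 0},{"hand": -1,"delta_pos": [0,0,102],"yaw": 0},{"hand": -1,"delta_pos": [0,0,102],"yaw": 0}])

```text
clock: 11.05
position: [434.0, 68.8, 38.8]
ee_rot: [-0.022, 1.0, 0.0, 0.001]
contact_force: [0.6, -2.4, 6.6]
gripper_width: 32.3
grasp_force: 59.9
```

```bash
python3 d.py 581,-194.5,140,2.5
```

```text
now [434.   68.8  38.8] hd -177.5 t 11.05 w 32.3 F [ 0.6 -2.4  6.6]
581,-194.5,140,2.5 delta [-135.5 -269.5 -101.1] yaw 0.001
```

apply_moves(rows=[{"hand": -1,"delta_pos": [0,0,-3],"yaw": 0},{"hand": -1,"delta_pos": [0,0,-10],"yaw": 0},{"hand": -1,"delta_pos": [0,0,-25],"yaw": 0},{"hand": -1,"delta_pos": [0,0,-45],"yaw": 0},{"hand": -1,"delta_pos": [0,0,-65],"yaw": 0},{"hand": -1,"delta_pos": [0,0,-85],"yaw": 0},{"hand": -1,"delta_pos": [0,0,-97],"yaw": 0},{"hand": -1,"delta_pos": [0,0,-100],"yaw": 0},{"hand": -1,"delta_pos": [0,0,-100],"yaw": 0},{"hand": -1,"delta_pos": [0,0,-100],"yaw": 0}])

```text
clock: 11.88
position: [432.4, 68.3, 137.0]
ee_rot: [-0.022, 1.0, -0.0, -0.001]
contact_force: [-0.3, 0.1, -2.5]
gripper_width: 31.8
grasp_force: 59.8
```

```bash
python3 d.py 581,-194.5,140,2.5; python3 - <<'E'
from h import *
a=imaging.get_image("top");b=imaging.get_image("side")
c=proj(a,[[640,-192,10]])[0][::-1];d=proj(b,[[433,69,100]])[0][::-1]
cv2.imwrite("pics/g3.png",np.hstack([crop(a,[(k,(0,0,255)) for k in [r+[0,0,4] for r in rings("short_objective",640,-192)]]+[(box(605,-193.5,.0436,122,74,14),(0,255,0))],c,30,400),crop(b,[(k,(0,0,255)) for k in [r+[0,0,100] for r in rings("long_objective",433.5,69)]],d,45,400)]))
E
```

```text
now [432.4  68.3 137. ] hd -177.5 t 11.88 w 31.8 F [-0.3  0.1 -2.5]
581,-194.5,140,2.5 delta [-137.1 -269.    -3.2] yaw -0.0
```

View pics/g3.png

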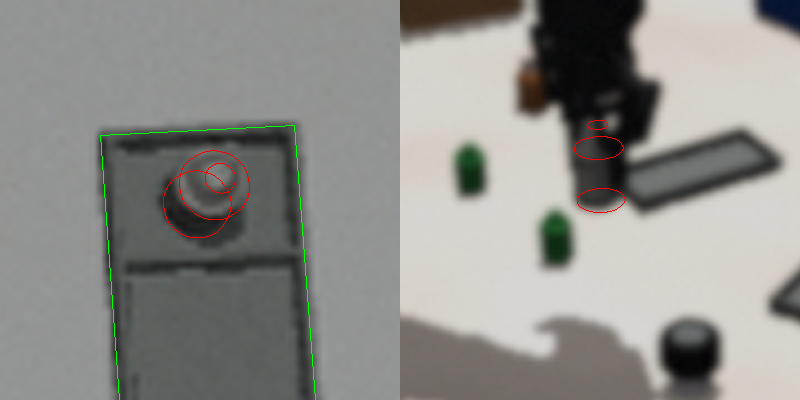

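The left crop shows the short objective standing in the small bay at crop [185,215], and the right crop shows the long one held upright. On to the large bay.

apply_moves(rows=[{"hand": -1,"delta_pos": [-5,-10,0],"yaw": 0},{"hand": -1,"delta_pos": [-15,-30,0],"yaw": 0},{"hand": -1,"delta_pos": [-30,-60,0],"yaw": 0},{"hand": -1,"delta_pos": [-46,-91,0],"yaw": 0},{"hand": -1,"delta_pos": [-62,-122,0],"yaw": 0},{"hand": -1,"delta_pos": [-78,-153,0],"yaw": 0},{"hand": -1,"delta_pos": [-94,-184,0],"yaw": 0},{"hand": -1,"delta_pos": [-110,-215,0],"yaw": 0},{"hand": -1,"delta_pos": [-123,-241,0],"yaw": 0},{"hand": -1,"delta_pos": [-133,-260,0],"yaw": 0},{"hand": -1,"delta_pos": [-137,-269,0],"yaw": 0},{"hand": -1,"delta_pos": [-137,-269,0],"yaw": 0}])

```text
clock: 12.98
position: [581.8, -195.9, 135.5]
ee_rot: [-0.021, 1.0, 0.0, -0.001]
contact_force: [-1.3, 1.4, -2.2]
gripper_width: 32.1
grasp_force: 60.0
```

```bash
python3 d.py 581,-194.5,43,2.5
```

```text
now [ 581.8 -195.9  135.5] hd -177.6 t 12.98 w 32.1 F [-1.3  1.4 -2.2]
581,-194.5,43,2.5 delta [ 0.5  1.4 92.5] yaw -0.003
```

apply_moves(rows=[{"hand": -1,"delta_pos": [0,0,10],"yaw": 0},{"hand": -1,"delta_pos": [0,0,30],"yaw": 0},{"hand": -1,"delta_pos": [0,0,50],"yaw": 0},{"hand": -1,"delta_pos": [0,0,68],"yaw": 0},{"hand": -1,"delta_pos": [0,0,80],"yaw": 0},{"hand": -1,"delta_pos": [0,0,87],"yaw": 0},{"hand": -1,"delta_pos": [0,0,91],"yaw": 0},{"hand": -1,"delta_pos": [0,0,93],"yaw": 0},{"hand": -1,"delta_pos": [0,0,94],"yaw": 0},{"hand": -1,"delta_pos": [0,0,94],"yaw": 0},{"hand": -1,"delta_pos": [0,0,94],"yaw": 0}])

```text
clock: 13.9
position: [582.3, -194.3, 44.4]
ee_rot: [-0.022, 1.0, -0.0, 0.001]
contact_force: [0.8, 0.7, -2.1]
gripper_width: 32.1
grasp_force: 60.0
```

apply_moves(rows=[{"hand": -1,"delta_pos": [0,0,1],"yaw": 0},{"hand": -1,"delta_pos": [0,0,1.5],"yaw": 0},{"hand": -1,"delta_pos": [0,0,2],"yaw": 0},{"hand": -1,"delta_pos": [0,0,2],"yaw": 0}])

```text
clock: 14.23
position: [582.2, -194.3, 42.9]
ee_rot: [-0.022, 1.0, -0.0, 0.001]
contact_force: [-2.1, 0.2, 3.5]
gripper_width: 31.8
grasp_force: 60.9
```

Contact with the floor (force now +3.5 N upward). I open a little, then rise.

apply_moves(rows=[{"hand": -0.15,"delta_pos": [0,0,0],"yaw": 0},{"hand": -0.05,"delta_pos": [0,0,0],"yaw": 0},{"hand": 0.05,"delta_pos": [0,0,0],"yaw": 0},{"hand": 0.05,"delta_pos": [0,0,0],"yaw": 0},{"hand": 0.05,"delta_pos": [0,0,-5],"yaw": 0},{"hand": 0.05,"delta_pos": [0,0,-15],"yaw": 0},{"hand": 0.05,"delta_pos": [0,0,-35],"yaw": 0},{"hand": 0.1,"delta_pos": [0,0,-65],"yaw": 0},{"hand": 0.6,"delta_pos": [0,0,-95],"yaw": 0},{"hand": 1,"delta_pos": [0,0,-100],"yaw": 0},{"hand": 1,"delta_pos": [0,0,-100],"yaw": 0},{"hand": 1,"delta_pos": [0,0,-100],"yaw": 0}])

```text
clock: 15.23
position: [581.6, -194.1, 142.1]
ee_rot: [-0.022, 1.0, 0.0, 0.001]
contact_force: [-0.7, 0.8, 0.5]
gripper_width: 85.2
grasp_force: 0.0
```

```bash
python3 d.py 434,-45,140,25
```

```text
now [ 581.6 -194.1  142.1] hd -177.5 t 15.23 w 85.2 F [-0.7  0.8  0.5]
434,-45,140,25 delta [141.  155.3   2. ] yaw -0.393
```

apply_moves(rows=[{"hand": 1,"delta_pos": [141,155,2],"yaw": 0},{"hand": 1,"delta_pos": [141,155,2],"yaw": 0},{"hand": 1,"delta_pos": [141,155,2],"yaw": 0},{"hand": 1,"delta_pos": [141,155,2],"yaw": 0},{"hand": 1,"delta_pos": [141,155,2],"yaw": 0},{"hand": 1,"delta_pos": [141,155,2],"yaw": 0},{"hand": 1,"delta_pos": [141,155,2],"yaw": 0},{"hand": 1,"delta_pos": [141,155,2],"yaw": 0},{"hand": 1,"delta_pos": [141,155,2],"yaw": 0},{"hand": 1,"delta_pos": [141,155,2],"yaw": 0}])

```text
clock: 16.07
position: [434.8, -46.2, 139.1]
ee_rot: [-0.021, 1.0, -0.0, -0.0]
contact_force: [0.5, -0.2, -0.7]
gripper_width: 85.3
grasp_force: 0.0
```

```bash
python3 d.py 434,-45,41,2.5
```

```text
now [434.8 -46.2 139.1] hd -177.6 t 16.07 w 85.3 F [ 0.5 -0.2 -0.7]
434,-45,41,2.5 delta [ 0.7  1.2 98.1] yaw -0.001
```

apply_moves(rows=[{"hand": 1,"delta_pos": [0,0,25],"yaw": 0},{"hand": 1,"delta_pos": [0,0,55],"yaw": 0},{"hand": 1,"delta_pos": [0,0,80],"yaw": 0},{"hand": 1,"delta_pos": [0,0,95],"yaw": 0},{"hand": 1,"delta_pos": [0,0,101],"yaw": 0},{"hand": 0.7,"delta_pos": [0,0,102],"yaw": 0},{"hand": 0.4,"delta_pos": [0,0,102],"yaw": 0},{"hand": 0.15,"delta_pos": [0,0,102],"yaw": 0},{"hand": -1,"delta_pos": [0,0,102],"yaw": 0},{"hand": -1,"delta_pos": [0,0,102],"yaw": 0},{"hand": -1,"delta_pos": [0,0,102],"yaw": 0},{"hand": -1,"delta_pos": [0,0,102],"yaw": 0}])

```text
clock: 17.07
position: [435.2, -45.5, 38.9]
ee_rot: [-0.022, 1.0, 0.0, 0.002]
contact_force: [-0.3, -1.3, 6.9]
gripper_width: 42.5
grasp_force: 61.1
```

apply_moves(rows=[{"hand": -1,"delta_pos": [0,0,-3],"yaw": 0},{"hand": -1,"delta_pos": [0,0,-10],"yaw": 0},{"hand": -1,"delta_pos": [0,0,-25],"yaw": 0},{"hand": -1,"delta_pos": [0,0,-45],"yaw": 0},{"hand": -1,"delta_pos": [0,0,-65],"yaw": 0},{"hand": -1,"delta_pos": [0,0,-77],"yaw": 0},{"hand": -1,"delta_pos": [0,0,-80],"yaw": 0},{"hand": -1,"delta_pos": [0,0,-80],"yaw": 0}])

```text
clock: 17.73
position: [434.4, -45.4, 118.6]
ee_rot: [-0.022, 1.0, 0.0, 0.001]
contact_force: [0.8, -0.0, -1.2]
gripper_width: 42.4
grasp_force: 60.9
```

```bash
python3 d.py 579,-13,117,2.5; python3 - <<'E'
from h import *
a=imaging.get_image("top");b=imaging.get_image("side")
c=proj(a,[[600,-193,10]])[0][::-1];d=proj(b,[[434,-45,80]])[0][::-1]
cv2.imwrite("pics/g4.png",np.hstack([crop(a,[(k,(0,0,255)) for k in [r+[0,0,4] for r in rings("long_objective",581.5,-194)]],c,30,400),crop(b,[(k,(0,0,255)) for k in [r+[0,0,79] for r in rings("eyepiece",434.5,-45)]],d,45,400)]))
E
```

```text
now [434.4 -45.4 118.6] hd -177.5 t 17.73 w 42.4 F [ 0.8 -0.  -1.2]
579,-13,117,2.5 delta [-145.8   26.     2. ] yaw 0.0
```

View pics/g4.png

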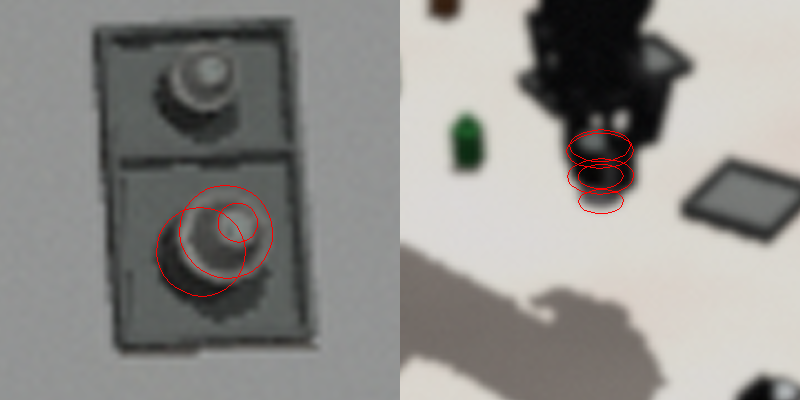

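Both objectives stand in their bays (left crop [75,210] and [240,225]), and the eyepiece is held upright. I move to the square tray.

apply_moves(rows=[{"hand": -1,"delta_pos": [-8,1,0],"yaw": 0},{"hand": -1,"delta_pos": [-25,4,0],"yaw": 0},{"hand": -1,"delta_pos": [-48,8,0],"yaw": 0},{"hand": -1,"delta_pos": [-73,13,0],"yaw": 0},{"hand": -1,"delta_pos": [-98,18,0],"yaw": 0},{"hand": -1,"delta_pos": [-121,22,0],"yaw": 0},{"hand": -1,"delta_pos": [-138,25,0],"yaw": 0},{"hand": -1,"delta_pos": [-145,26,0],"yaw": 0},{"hand": -1,"delta_pos": [-146,26,0],"yaw": 0},{"hand": -1,"delta_pos": [-146,26,0],"yaw": 0}])

```text
clock: 18.67
position: [578.1, -13.3, 116.2]
ee_rot: [-0.022, 1.0, -0.0, -0.001]
contact_force: [-0.5, -0.0, -1.4]
gripper_width: 42.4
grasp_force: 60.9
```

```bash
python3 d.py 579,-13,43,2.5
```

```text
now [578.1 -13.3 116.2] hd -177.5 t 18.67 w 42.4 F [-0.5 -0.  -1.4]
579,-13,43,2.5 delta [-1.2  0.3 73.2] yaw -0.0
```

apply_moves(rows=[{"hand": -1,"delta_pos": [0,0,10],"yaw": 0},{"hand": -1,"delta_pos": [0,0,30],"yaw": 0},{"hand": -1,"delta_pos": [0,0,48],"yaw": 0},{"hand": -1,"delta_pos": [0,0,61],"yaw": 0},{"hand": -1,"delta_pos": [0,0,68],"yaw": 0},{"hand": -1,"delta_pos": [0,0,72],"yaw": 0},{"hand": -1,"delta_pos": [0,0,74],"yaw": 0},{"hand": -1,"delta_pos": [0,0,75],"yaw": 0},{"hand": -1,"delta_pos": [0,0,75.5],"yaw": 0},{"hand": -1,"delta_pos": [0,0,75.5],"yaw": 0},{"hand": -1,"delta_pos": [0,0,75.5],"yaw": 0}])

```text
clock: 19.58
position: [579.0, -13.2, 43.0]
ee_rot: [-0.022, 1.0, 0.0, 0.0]
contact_force: [-2.8, -1.3, 4.1]
gripper_width: 41.9
grasp_force: 61.3
```

Floor contact. I release and rise.

apply_moves(rows=[{"hand": 0.1,"delta_pos": [0,0,0],"yaw": 0},{"hand": 0.2,"delta_pos": [0,0,0],"yaw": 0},{"hand": 0.3,"delta_pos": [0,0,0],"yaw": 0},{"hand": 0.3,"delta_pos": [0,0,0],"yaw": 0},{"hand": 0.3,"delta_pos": [0,0,-5],"yaw": 0},{"hand": 0.3,"delta_pos": [0,0,-15],"yaw": 0},{"hand": 0.3,"delta_pos": [0,0,-35],"yaw": 0},{"hand": 0.3,"delta_pos": [0,0,-65],"yaw": 0},{"hand": 0.3,"delta_pos": [0,0,-90],"yaw": 0},{"hand": 0.3,"delta_pos": [0,0,-97],"yaw": 0},{"hand": 0.3,"delta_pos": [0,0,-97],"yaw": 0},{"hand": 0.3,"delta_pos": [0,0,-97],"yaw": 0}])

```text
clock: 20.58
position: [578.6, -13.1, 139.4]
ee_rot: [-0.022, 1.0, 0.0, 0.0]
contact_force: [-0.4, 0.5, -0.5]
gripper_width: 55.2
grasp_force: 0.0
```

```bash
python3 d.py 433,-219,140,20
```

```text
now [578.6 -13.1 139.4] hd -177.5 t 20.58 w 55.2 F [-0.4  0.5 -0.5]
433,-219,140,20 delta [ 154.4 -199.4   -0.8] yaw -0.306
```

apply_moves(rows=[{"hand": 0.1,"delta_pos": [154,-199,0],"yaw": -0.306},{"hand": 0.1,"delta_pos": [154,-199,0],"yaw": -0.306},{"hand": 0.1,"delta_pos": [154,-199,0],"yaw": -0.306},{"hand": 0.1,"delta_pos": [154,-199,0],"yaw": -0.306},{"hand": 0.1,"delta_pos": [154,-199,0],"yaw": -0.306},{"hand": 0.1,"delta_pos": [154,-199,0],"yaw": -0.306},{"hand": 0.1,"delta_pos": [154,-199,0],"yaw": -0.306},{"hand": 0.1,"delta_pos": [154,-199,0],"yaw": -0.306},{"hand": 0.1,"delta_pos": [154,-199,0],"yaw": -0.306},{"hand": 0.1,"delta_pos": [154,-199,0],"yaw": -0.306},{"hand": 0.1,"delta_pos": [154,-199,0],"yaw": -0.306}])

```text
clock: 21.5
position: [434.4, -217.8, 138.6]
ee_rot: [-0.175, 0.985, 0.0, -0.0]
contact_force: [0.5, -0.5, 0.6]
gripper_width: 47.1
grasp_force: 0.0
```

```bash
python3 d.py 433,-219,36,20
```

```text
now [ 434.4 -217.8  138.6] hd -159.8 t 21.5 w 47.1 F [ 0.5 -0.5  0.6]
433,-219,36,20 delta [  1.7  -0.7 102.6] yaw 0.003
```

apply_moves(rows=[{"hand": 0.1,"delta_pos": [1,0,25],"yaw": 0},{"hand": 0.1,"delta_pos": [1,0,55],"yaw": 0},{"hand": 0.1,"delta_pos": [1,0,80],"yaw": 0},{"hand": 0.1,"delta_pos": [1,0,95],"yaw": 0},{"hand": 0.1,"delta_pos": [1,0,101],"yaw": 0},{"hand": -0.2,"delta_pos": [1,0,103],"yaw": 0},{"hand": -0.5,"delta_pos": [1,0,103],"yaw": 0},{"hand": -1,"delta_pos": [1,0,103],"yaw": 0},{"hand": -1,"delta_pos": [1,0,103],"yaw": 0},{"hand": -1,"delta_pos": [1,0,103],"yaw": 0},{"hand": -1,"delta_pos": [1,0,103],"yaw": 0},{"hand": -1,"delta_pos": [1,0,103],"yaw": 0}])

```text
clock: 22.5
position: [433.6, -219.1, 37.0]
ee_rot: [-0.174, 0.985, -0.0, 0.001]
contact_force: [0.2, 3.1, 6.8]
gripper_width: 10.7
grasp_force: 61.1
```

apply_moves(rows=[{"hand": -1,"delta_pos": [0,0,-3],"yaw": 0},{"hand": -1,"delta_pos": [0,0,-10],"yaw": 0},{"hand": -1,"delta_pos": [0,0,-25],"yaw": 0},{"hand": -1,"delta_pos": [0,0,-45],"yaw": 0},{"hand": -1,"delta_pos": [0,0,-65],"yaw": 0},{"hand": -1,"delta_pos": [0,0,-85],"yaw": 0},{"hand": -1,"delta_pos": [0,0,-97],"yaw": 0},{"hand": -1,"delta_pos": [0,0,-100],"yaw": 0},{"hand": -1,"delta_pos": [0,0,-100],"yaw": 0}])

```text
clock: 23.25
position: [432.9, -219.2, 137.0]
ee_rot: [-0.174, 0.985, -0.0, 0.001]
contact_force: [-0.8, 0.1, -0.6]
gripper_width: 10.7
grasp_force: 60.1
```

```bash
python3 d.py 595,201,137,-0.3; python3 - <<'E'
from h import *
a=imaging.get_image("top");b=imaging.get_image("side")
c=proj(a,[[579,-13,10]])[0][::-1];d=proj(b,[[433,-219,90]])[0][::-1]
S=(433,-219,np.radians(20))
cv2.imwrite("pics/g5.png",np.hstack([crop(a,[(k,(0,0,255)) for k in [r+[0,0,4] for r in rings("eyepiece",578.5,-13)]],c,30,400),crop(b,[(box(*S,90,24,108),(0,0,255)),(box(*S,30,12,132),(0,255,255))],d,45,400)]))
E
```

```text
now [ 432.9 -219.2  137. ] hd -160.0 t 23.25 w 10.7 F [-0.8  0.1 -0.6]
595,201,137,-0.3 delta [-2.962e+02  3.393e+02  2.000e-01] yaw 0.355
```

View pics/g5.png

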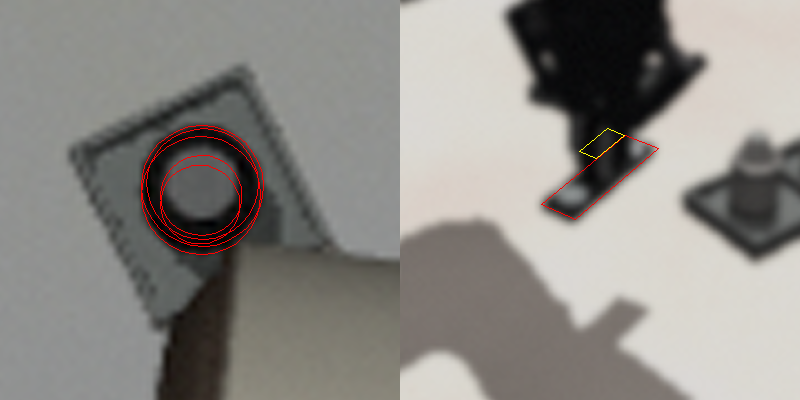

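The eyepiece stands centred in the square tray (crop [190,200]) and the slider is held level. On to the long tray.

apply_moves(rows=[{"hand": -1,"delta_pos": [-6,7,0],"yaw": 0.01},{"hand": -1,"delta_pos": [-18,21,0],"yaw": 0.03},{"hand": -1,"delta_pos": [-37,42,0],"yaw": 0.06},{"hand": -1,"delta_pos": [-59,68,0],"yaw": 0.09},{"hand": -1,"delta_pos": [-81,93,0],"yaw": 0.12},{"hand": -1,"delta_pos": [-103,118,0],"yaw": 0.15},{"hand": -1,"delta_pos": [-125,143,0],"yaw": 0.18},{"hand": -1,"delta_pos": [-147,168,0],"yaw": 0.21},{"hand": -1,"delta_pos": [-169,194,0],"yaw": 0.24},{"hand": -1,"delta_pos": [-191,219,0],"yaw": 0.27},{"hand": -1,"delta_pos": [-213,244,0],"yaw": 0.3},{"hand": -1,"delta_pos": [-232,266,0],"yaw": 0.32}])

```text
clock: 24.35
position: [559.4, 112.1, 134.3]
ee_rot: [-0.015, 1.0, -0.001, -0.001]
contact_force: [-0.1, -0.6, -0.6]
gripper_width: 10.4
grasp_force: 60.1
```

```bash
python3 d.py 595,201,137,-0.3
```

```text
now [559.4 112.1 134.3] hd -178.3 t 24.35 w 10.4 F [-0.1 -0.6 -0.6]
595,201,137,-0.3 delta [-38.2  87.8  -2.9] yaw 0.034
```

apply_moves(rows=[{"hand": -1,"delta_pos": [-9,20,0],"yaw": 0.01},{"hand": -1,"delta_pos": [-19,43,0],"yaw": 0.02},{"hand": -1,"delta_pos": [-28,64,0],"yaw": 0.03},{"hand": -1,"delta_pos": [-35,79,0],"yaw": 0.034},{"hand": -1,"delta_pos": [-38,87,0],"yaw": 0.034},{"hand": -1,"delta_pos": [-38,88,0],"yaw": 0.034},{"hand": -1,"delta_pos": [-38,88,0],"yaw": 0.034},{"hand": -1,"delta_pos": [-38,88,0],"yaw": 0.034}])

```text
clock: 25.02
position: [594.2, 198.4, 135.3]
ee_rot: [0.002, 1.0, -0.0, -0.001]
contact_force: [0.8, -0.1, -0.1]
gripper_width: 10.6
grasp_force: 60.1
```

```bash
python3 d.py 595,201,41,-0.3
```

```text
now [594.2 198.4 135.3] hd 179.7 t 25.02 w 10.6 F [ 0.8 -0.1 -0.1]
595,201,41,-0.3 delta [-1.   2.7 94.3] yaw 0.0
```

apply_moves(rows=[{"hand": -1,"delta_pos": [0,2,10],"yaw": 0},{"hand": -1,"delta_pos": [0,2,30],"yaw": 0},{"hand": -1,"delta_pos": [0,2,50],"yaw": 0},{"hand": -1,"delta_pos": [0,2,68],"yaw": 0},{"hand": -1,"delta_pos": [0,2,80],"yaw": 0},{"hand": -1,"delta_pos": [0,2,87],"yaw": 0},{"hand": -1,"delta_pos": [0,2,91],"yaw": 0},{"hand": -1,"delta_pos": [0,2,93],"yaw": 0},{"hand": -1,"delta_pos": [0,2,94],"yaw": 0},{"hand": -1,"delta_pos": [0,2,95],"yaw": 0},{"hand": -1,"delta_pos": [0,2,95],"yaw": 0},{"hand": -1,"delta_pos": [0,2,95],"yaw": 0}])

```text
clock: 26.02
position: [595.3, 201.6, 41.7]
ee_rot: [0.002, 1.0, 0.0, 0.001]
contact_force: [-0.3, -0.5, -1.1]
gripper_width: 10.7
grasp_force: 60.1
```

apply_moves(rows=[{"hand": -1,"delta_pos": [0,0,0.5],"yaw": 0},{"hand": -1,"delta_pos": [0,0,1],"yaw": 0},{"hand": -1,"delta_pos": [0,0,1.2],"yaw": 0},{"hand": -1,"delta_pos": [0,0,1.2],"yaw": 0}])

```text
clock: 26.35
position: [595.2, 201.7, 41.1]
ee_rot: [0.002, 1.0, 0.0, 0.001]
contact_force: [-1.6, -0.7, 4.2]
gripper_width: 10.6
grasp_force: 61.0
```

apply_moves(rows=[{"hand": -0.6,"delta_pos": [0,0,0],"yaw": 0},{"hand": -0.5,"delta_pos": [0,0,0],"yaw": 0},{"hand": -0.45,"delta_pos": [0,0,0],"yaw": 0},{"hand": -0.45,"delta_pos": [0,0,0],"yaw": 0},{"hand": -0.45,"delta_pos": [0,0,-5],"yaw": 0},{"hand": -0.45,"delta_pos": [0,0,-15],"yaw": 0},{"hand": -0.45,"delta_pos": [0,0,-35],"yaw": 0},{"hand": -0.45,"delta_pos": [0,0,-65],"yaw": 0},{"hand": -0.45,"delta_pos": [0,0,-100],"yaw": 0},{"hand": -0.45,"delta_pos": [0,0,-140],"yaw": 0},{"hand": -0.45,"delta_pos": [0,0,-180],"yaw": 0},{"hand": -0.45,"delta_pos": [0,0,-180],"yaw": 0}])

```text
clock: 27.35
position: [599.2, 202.9, 231.3]
ee_rot: [0.001, 1.0, 0.004, 0.009]
contact_force: [1.4, 1.5, 2.2]
gripper_width: 23.8
grasp_force: 0.0
```

apply_moves(rows=[{"hand": 0,"delta_pos": [30,40,0],"yaw": 0},{"hand": 0,"delta_pos": [60,80,0],"yaw": 0},{"hand": 0,"delta_pos": [90,120,0],"yaw": 0},{"hand": 0,"delta_pos": [120,160,0],"yaw": 0},{"hand": 0,"delta_pos": [150,200,0],"yaw": 0},{"hand": 0,"delta_pos": [180,240,0],"yaw": 0},{"hand": 0,"delta_pos": [200,270,0],"yaw": 0},{"hand": 0,"delta_pos": [200,270,0],"yaw": 0},{"hand": 0,"delta_pos": [200,270,0],"yaw": 0},{"hand": 0,"delta_pos": [200,270,0],"yaw": 0},{"hand": 0,"delta_pos": [200,270,0],"yaw": 0}])

```text
clock: 28.27
position: [395.8, 472.3, 220.2]
ee_rot: [0.002, 1.0, 0.0, 0.0]
contact_force: [1.0, -1.0, 0.4]
gripper_width: 43.1
grasp_force: 0.0
```

```bash
python3 - <<'E'
from h import *
a=imaging.get_image("top");b=imaging.get_image("side")
S=(595,201.5,0); I=[]
c=proj(a,[[595,201,10]])[0][::-1]; I.append(crop(a,[(box(*S,90,24,12),(0,0,255))],c,40,400))
c=proj(b,[[595,0,10]])[0][::-1]; I.append(crop(b,[],c,75,400))
cv2.imwrite("pics/fin.png",np.hstack(I))
print(read_state()["clock"])
E
```

```text
28.3667
```

View pics/fin.png

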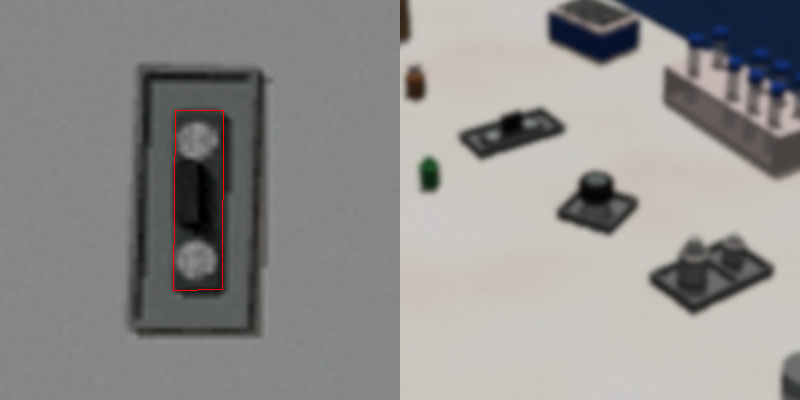

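All four parts stand in their trays: the slider flat at crop [200,198], the eyepiece at [185,597] and the objectives at [262,693] and [250,735]. The arm is clear.

```bash
python3 -c "
from bench import workorder; print(workorder.job_done())"
```

```text
the job is handed in; nothing more can be done
None
```

The job is handed in at about 28 s of the 93 s allowed: the last pictures show both objectives, the eyepiece and the slider upright in their trays. I moved only those four parts; no verdict came back.

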